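# Set the dehumidifier's knurled wheel to the green click and start it

### The arm

A 6-joint arm with a two-finger parallel gripper is mounted at the origin on the work surface. World frame = base frame: x ahead of the robot, y to its left, z up, the work surface at z = 0. Lengths are in m, angles in rad, forces in N, time in s.
With the tool pointing down it reaches from about 0.4 to 0.925 m from the base axis. Payload 12.5 kg.
Tool frame: the origin (TCP) lies midway between the tips of the shut fingers; the grasp point (between the pads) lies 19 mm behind it (grasp_offset is the distance from the TCP to the grasp point, in m); z points along the fingers, y is the line along which they close (so a half turn about z gives the same grasp; the last joint's range is limited). The gripper opens to 95 mm and grips with 3 to 60 N. Pads are 20 mm wide; open, the fingers measure 119 mm over their backs; the gripper's body (75 mm by 180 mm) begins 59 mm behind the grasp point.
Start: joints at [-1.292, 0.491, 1.559, -0, 1.092, -0.106], TCP at [0.235, -0.579, 0.215] pointing down, gripper open.
Joint ranges: [-3.1, 3.1], [-0.84, 2.19], [0.05, 2.79], [-1.13, 4.28], [0.06, 2.93], [-2.69, 2.69]. Speed limits (rad/s): [2.22, 2.22, 2.79, 3.14, 3.14, 3.14].

### API

Orientations are given as a unit quaternion [x, y, z, w].
In Python, from rig import get_obs, grab_frame, close_job, grasp_offset gives the robot as it stands.
- The arm moves only by the shell command python3 -m creep 'ROWS' [OPENING]. ROWS is JSON, a list of rows, each a list of 2 entries, a list of its own where there are three numbers: the shift along the world's x, y, z scaled (see below), then the turn, a rotation vector about the world's x, y, z scaled (see below). A call has exactly 8 rows; each row shifts and turns the commanded pose from where the row before left it; what a row does not reach is not made up. The controller multiplies each number of a shift by 0.04 m and each number of a turn by 10 degrees. A row lasts 1/8 s, in which the tool goes at most 62.5 mm and 10.7 degrees, less where a joint would pass 70% of its speed; a pose out of reach is approached as far as the arm can. A call with a number of a shift or a turn outside -1 to 1 is refused whole. A call with a gripper value outside its range is refused whole. OPENING is the opening in per cent of the stroke, from 0 (shut) to 100 (fully open), set as the call begins (- or left out, the last holds). The fingers move at their own pace and stop on an object; the grip force is fixed at half the most. Time passes only in rows, so rows that do not move let the fingers close, or fill a call up. It gives the time, the measured TCP pose, the force, the opening and the grip force at its end, in the units of the state.
- get_obs(): the state, without advancing time (a new reading comes with each control period).
- grab_frame(name): name is "scene" or "side" or "wrist"; returns a dict with "frame" (400x640x3 uint8, red, green, blue), "intrinsics" (3x3 intrinsics, pixels), "D" ([k1, k2, p1, p2, k3] as OpenCV has them; the pictures are not rectified), "rvec" (rotation vector, rad) and "tvec" (3), from world to camera coordinates, as OpenCV has them. Camera axes: x right, y down, z forward; pixel columns grow to the right and rows downward; lengths in m; the calibration is good to about 2 mm. A picture is of the moment at which its call begins. There is no depth.
- close_job(): hands the job in; it is judged then, once.
The state is a dict: "t": time; "joint_positions": joint angles; "qvel": joint speeds; "joint_torque": joint torques, N m; "tcp_pos": TCP position; "ee_rot": TCP orientation; "ft_force": force on the tool from outside, world axes, zero at the start; "wrist_torque": the same for the moment, N m; "grip_width": finger opening in m; "grip_force": force on a finger pad.
Only numpy, scipy, OpenCV 4.12 (cv2) and the standard library are available. Lean on these libraries where they do the work, as an engineer would, in place of code of your own. Each camera call takes 0.05 s, during which the arm holds its last target. There are 200 camera calls.

### The job

Roll the dehumidifier's knurled thumbwheel with a fingertip until its green mark has clicked in between the two white pointers, then press the round blue start button all the way in and let go. Don't lift or shove anything: the dehumidifier and everything else on the shelf stay standing where they are, and start must not be pressed before the wheel is set.

Things in the scene. Friction and masses are not known exactly. Their poses are not given: they have to be found in the camera images.
- dehumidifier: Compact white dehumidifier, a loose box of about 2.4 kg on rubber feet, 160 mm deep (x), 240 mm wide (y), 180 mm high; origin at the centre of its underside, z up, its front with the blue water tank faces its -x, roughly to the robot. On its flat top, both at x = -15 mm, sit the black thumbwheel at y = +55 mm and the blue start button at y = -60 mm.
- wheel_top (a point): Highest point of the thumbwheel's rim, 200 mm above the shelf. Fixed to the dehumidifier (does not turn with the wheel), axes as the dehumidifier's. Stroking the rim here along the dehumidifier's +x (away from the robot) raises the joint value, along -x lowers it; 17.8 mm of rim travel is one click.
- wheel_axle (a point): Centre of the thumbwheel, 34 mm below wheel_top; the axle is level, along the dehumidifier's y. The wheel is black, finely knurled, 34 mm in radius, 24 mm wide, and stands 20 mm out of the top. On either side, 1.5 mm away, a black round cheek 10 mm thick follows the rim 5 mm lower and carries a white pointer bar on its crest: only the rim can be reached, from above.
- humidity_wheel (a joint): Angle of the thumbwheel, rad, -0.04 to 1.61 (stops). Clicks: 0 white (off), 0.524 yellow (low), 1.047 green (normal), 1.571 red (maximum); the click's coloured bar, 8 mm wide, then lies on top between the pointers. Starts at white or yellow. Leaving a click takes about 1.5 N along the rim; let go, the wheel snaps to the nearest. A press of 5 to 10 N gives friction enough to carry it.
- start_top (a point): Centre of the top face of the round blue start button, 26 mm in diameter, in a black collar 42 mm in diameter and 12 mm high; 202 mm above the shelf when up. Moves down with the button.
- start (a joint): Travel of the start button in m: 0 up, 0.006 fully in. It is pressed straight down against a spring (1.5 N to begin, 5 N fully in) and comes back up when released.
- drawers: Stack of three clear plastic drawers, fixed, 260 x 200 x 276 mm (x, y, z); origin at the centre of its underside.
- peg_basket: Loose lime green peg basket with a hinged flap on top, 200 x 150 x 95 mm; origin at the centre of its underside.
- mug: Loose white ceramic mug, 82 mm across and 95 mm high, handle towards its +y, with a bamboo brush standing in it to 210 mm; origin at the centre of its underside.
- spray_bottle: Loose closed white spray bottle with a blue trigger, 72 mm across, 227 mm high; origin at the centre of its underside.
- tin: Loose tin canister, 91 mm across, 135 mm high, with a green band; origin at the centre of its underside.
- tablet_jar: Loose glass jar with a white cap, 84 mm across, 120 mm high; origin at the centre of its underside.
- soap_dish: Loose blue soap dish with a bar of soap, 85 x 125 x 40 mm; origin at the centre of its underside.

How it is judged:
By the outcome, as a careful person would: the job done as asked, in the order asked, and still so for the second after the job is handed in, with the robot touching nothing.
It also fails if it takes over 42 s, if anything falls off the work surface, if the arm or the gripper's body presses on something with over 40 N, if the wrist force passes 120 N, or if a joint passes its speed limit or range.

## Working session

There is one attempt and no reset: what is moved stays moved. The work goes in short steps, Python scripts to look and compute and a shell command to move; the robot and the scene stay as the last step left them, time stands still between calls to the robot, and variables do not carry over. Pictures are saved under pics/ and viewed, at most 10 in all, crops included, and the job is handed in when it is done.

```bash
mkdir -p pics; cat > h.py <<'E'
import cv2,numpy as np
from rig import get_obs,grab_frame
def ray(f,u,v):
    R=cv2.Rodrigues(np.array(f["rvec"],float))[0];t=np.array(f["tvec"],float).reshape(3)
    p=cv2.undistortPoints(np.array([[[u,v]]],float),np.array(f["intrinsics"],float),np.array(f["D"],float))[0,0]
    return -R.T@t,R.T@np.array([p[0],p[1],1.])
def onz(f,u,v,z):
    c,d=ray(f,u,v);return c+d*(z-c[2])/d[2]
def proj(f,P):
    return cv2.projectPoints(np.array(P,float).reshape(-1,1,3),np.array(f["rvec"],float),np.array(f["tvec"],float),np.array(f["intrinsics"],float),np.array(f["D"],float))[0][:,0]
def snap(n,fn=None):
    f=grab_frame(n)
    if fn: cv2.imwrite("pics/"+fn,f["frame"][:,:,::-1])
    return f
E
python3 - <<'E'
from h import *
import pickle
a=snap("scene");b=snap("side")
pickle.dump((a,b),open("f0.pkl","wb"))
for n,f in(("scene",a),("side",b)): cv2.imwrite(f"pics/{n}0.png",f["frame"][:,:,::-1]); print(n,ray(f,320,200))
print(get_obs())
E
```

```text
scene (array([1.52034949, 0.03624314, 0.9882026 ]), array([-0.75756097, -0.01231906, -0.65276964]))
side (array([0.41266717, 0.78845352, 1.00041507]), array([ 0.089395  , -0.65197843, -0.75323053]))
{'t': 0.1, 'joint_positions': array([-1.29162306e+00,  4.91500245e-01,  1.55937347e+00,  3.63699591e-05,
        1.09166803e+00, -1.05578209e-01]), 'qvel': array([-0.0002727 , -0.00110751, -0.00043301, -0.00027797, -0.00092209,
        0.00068452]), 'joint_torque': array([ 3.15989368e-03, -6.13625836e+01, -2.58605254e+01,  6.94503752e-02,
        4.70270275e-02, -6.52371750e-05]), 'tcp_pos': array([ 0.23456757, -0.57909925,  0.21412476]), 'ee_rot': array([ 9.81554279e-01,  1.91183087e-01, -2.50647670e-05, -4.74153875e-04]), 'ft_force': array([ 0.03054649, -0.3686041 ,  0.28898113]), 'wrist_torque': array([-0.01600502, -0.0266561 , -0.02739345]), 'grip_force': 0.0, 'grip_width': 0.0946931490869087}
```

View pics/scene0.png

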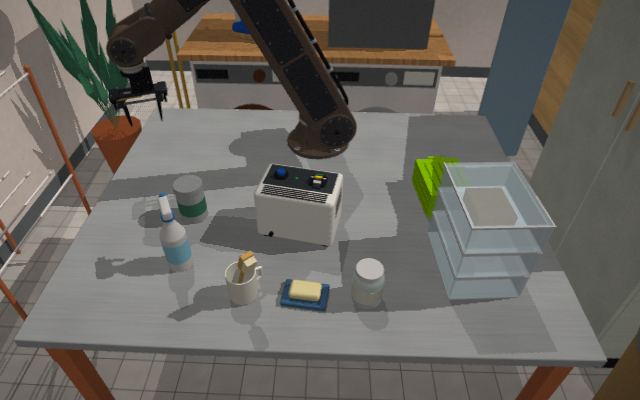

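View pics/side0.png

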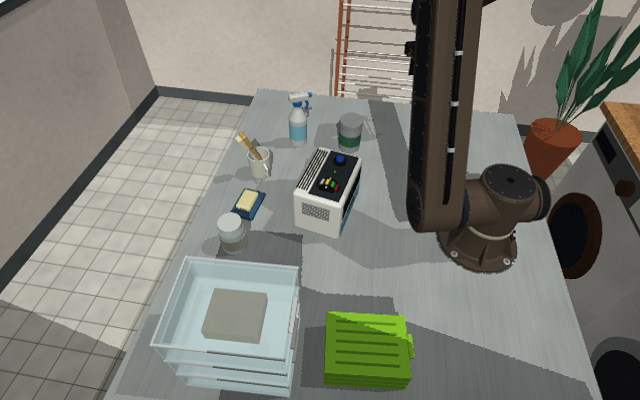

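The scene view shows the dehumidifier at about (300,205), with the button at (282,172) and the wheel at (318,181). In the side view the button is at (340,159) and the wheel at (328,183). I'll measure both and zoom in on the wheel.

```bash
cat > m.py <<'E'
from h import *
import pickle
a,b=pickle.load(open("f0.pkl","rb"))
def blob(f,box,lo,hi):
    u0,v0,u1,v1=box;h=cv2.cvtColor(f["frame"][v0:v1,u0:u1],cv2.COLOR_RGB2HSV)
    m=cv2.inRange(h,lo,hi);n,_,s,c=cv2.connectedComponentsWithStats(m)
    return [(c[i]+[u0,v0],s[i,4]) for i in range(1,n) if s[i,4]>2]
for n,f,bb,wb in(("scene",a,(265,160,300,185),(305,168,335,192)),("side",b,(325,148,358,172),(312,170,345,197))):
    for nm,bx,lo,hi in(("blue",bb,(105,120,60),(130,255,255)),("white",wb,(0,0,170),(180,50,255)),("yellow",wb,(22,120,120),(35,255,255)),("green",wb,(40,120,60),(85,255,255)),("red",wb,(0,150,100),(8,255,255))):
        for c,s in blob(f,bx,lo,hi): print(n,nm,c.round(1),s,onz(f,*c,0.2).round(4))
A=cv2.resize(a["frame"][155:250,245:355],(495,428),interpolation=cv2.INTER_CUBIC)
B=cv2.resize(b["frame"][143:243,285:370],(300,353),interpolation=cv2.INTER_CUBIC)
o=np.zeros((428,795,3),np.uint8);o[:,:495]=A;o[:353,495:]=B
cv2.imwrite("pics/crop0.png",o[:,:,::-1])
E
python3 m.py
```

```text
scene blue [280.9 171.4] 58 [ 0.4803 -0.0982  0.2   ]
scene white [316.7 181.2] 10 [0.5228 0.0096 0.2   ]
scene white [333.8 189.8] 5 [0.5599 0.0591 0.2   ]
scene white [310.5 191. ] 4 [ 0.5679 -0.0064  0.2   ]
scene yellow [318.4 176.4] 17 [0.5    0.0137 0.2   ]
scene green [319.4 173.8] 11 [0.4874 0.0163 0.2   ]
side blue [339.5 158.2] 53 [ 0.4746 -0.0908  0.2   ]
side white [315.2 176.2] 21 [0.5374 0.0032 0.2   ]
side white [322. 181.] 5 [0.5139 0.0194 0.2   ]
side white [343.4 193.8] 13 [0.4442 0.0598 0.2   ]
side white [314.  195.8] 8 [0.5275 0.0826 0.2   ]
side yellow [326.9 181.2] 18 [0.4992 0.0174 0.2   ]
side green [334.4 171.2] 5 [ 0.4828 -0.0291  0.2   ]
side green [332.5 183.5] 20 [0.4813 0.0241 0.2   ]
side red [336.1 187.5] 11 [0.4685 0.0386 0.2   ]
```

View pics/crop0.png

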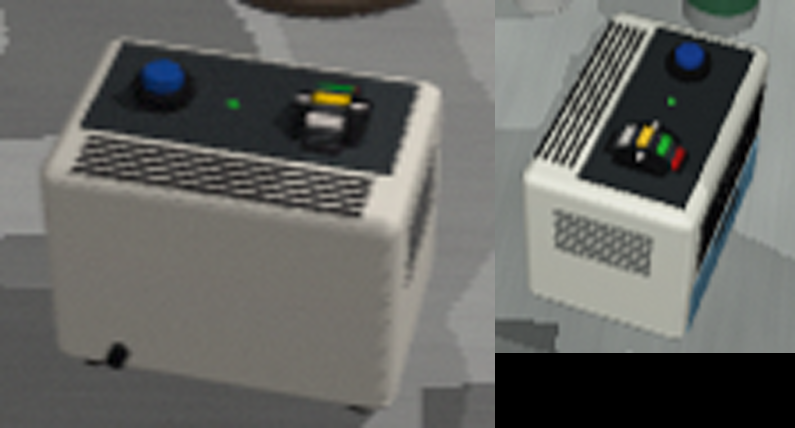

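In the crop the yellow mark lies between the pointers, so the wheel is on yellow and green is one click further, 17.8 mm along the unit's +x. The wheel's highest point is at about (0.4995, 0.0155) and the button at about (0.474, -0.099). That puts them 117 mm apart against 115 mm expected, with yaw about -12°. I'll shut the fingers, rise and go over.

```bash
python3 -m creep '[[[0,0,1],[0,0,0.93]],[[0,0.3,1],[0,0,0.93]],[[0.3,0.9,0.2],[0,0,0.93]],[[0.43,1,0],[0,0,0.93]],[[0.43,1,0],[0,0,0.93]],[[0.43,1,0],[0,0,0.93]],[[0.43,1,0],[0,0,0]],[[0.43,1,0],[0,0,0]]]' 0
```

```text
t: 1.1
tcp_pos: [0.3329, -0.3299, 0.3025]
ee_rot: [0.778, 0.628, 0.0, -0.0]
ft_force: [0.4, -0.1, 0.2]
grip_width: 0.0206
grip_force: 0.0
```

```bash
python3 -m creep '[[[0.43,1,0],[0,0,0]],[[0.43,1,0],[0,0,0]],[[0.43,1,0],[0,0,0]],[[0.43,1,0],[0,0,0]],[[0.43,1,0],[0,0,0]],[[0.43,1,0],[0,0,0]],[[0.43,0.7,0],[0,0,0]],[[0,0,0],[0,0,0]]]'; python3 - <<'E'
from h import *
o=get_obs();f=grab_frame("wrist")
from scipy.spatial.transform import Rotation as R
print(o["tcp_pos"],R.from_quat(o["ee_rot"]).as_matrix().round(3),o["joint_positions"].round(2))
import pickle;pickle.dump((f,o),open("w.pkl","wb"))
cv2.imwrite("pics/w1.png",f["frame"][:,:,::-1])
E
```

```text
t: 2.1
tcp_pos: [0.4535, -0.0618, 0.3024]
ee_rot: [0.777, 0.629, -0.0, -0.0]
ft_force: [0.6, -0.5, -0.4]
grip_width: 0.0001
grip_force: 0.0
[ 0.45348854 -0.06182237  0.30237952] [[ 0.208  0.978 -0.   ]
 [ 0.978 -0.208  0.   ]
 [ 0.    -0.    -1.   ]] [-0.28  0.16  1.82  0.    1.17 -0.07]
```

View pics/w1.png

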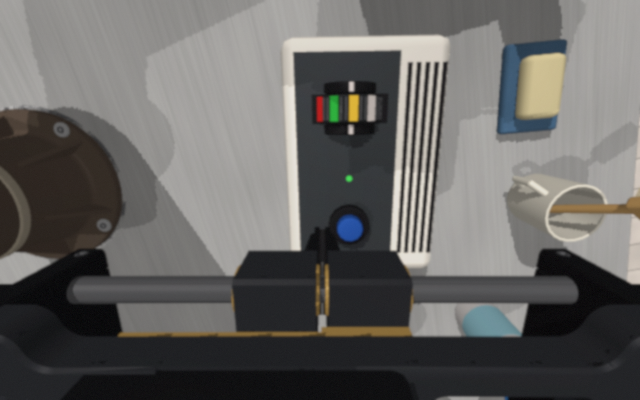

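The wrist view shows the yellow mark at (353,108) between pointers at (351,87) and (351,130), the button at (350,228), and green towards the robot. I'll refine the positions from this view.

```bash
python3 - <<'E'
from h import *
import pickle
f,o=pickle.load(open("w.pkl","rb"))
h=cv2.cvtColor(f["frame"],cv2.COLOR_RGB2HSV)
def cen(lo,hi,box):
    u0,v0,u1,v1=box;m=cv2.inRange(h[v0:v1,u0:u1],lo,hi);n,_,s,c=cv2.connectedComponentsWithStats(m)
    return [(c[i]+[u0,v0]) for i in range(1,n) if s[i,4]>15]
B=cen((105,120,60),(130,255,255),(325,205,375,250))[0]
P=[cen((0,0,150),(180,60,255),(340,78,362,95))[0],cen((0,0,150),(180,60,255),(340,122,362,138))[0]]
b=onz(f,*B,.202);p=[onz(f,*q,.196) for q in P];w=(p[0]+p[1])/2
print(B,P);print("btn",b,"ptr",p,"mid",w)
d=w-b;print("dist",np.hypot(d[0],d[1]),"yaw",np.degrees(np.arctan2(-d[0],d[1])))
e=p[0]-p[1];print("ptr",np.hypot(*e[:2]),np.degrees(np.arctan2(-e[0],e[1])))
x=lambda v:onz(f,*v,.18)
l,r=x((288,150)),x((441,150));print("depth of box",np.hypot(*(r-l)[:2]))
E=x((300,252));F=x((287,60));g=F-E;print("edge yaw",np.degrees(np.arctan2(-g[0],g[1])))
t=o["tcp_pos"];print("tcp px",proj(f,[t]));print("tool->wheel",w-t,"tool->btn",b-t)
E
```

```text
[349.17927632 227.69407895] [array([351.,  86.]), array([350.4516129 , 129.61290323])]
btn [ 0.47624977 -0.09489816  0.202     ] ptr [array([0.50254001, 0.03450694, 0.196     ]), array([ 0.49521842, -0.00244272,  0.196     ])] mid [0.49887921 0.01603211 0.196     ]
dist 0.11321491549884863 yaw -11.529965543068318
ptr 0.03766806882046519 -11.207998241660285
depth of box 0.1522743270240601
edge yaw -9.6177171745163
tcp px [[318.65386242 243.63796901]]
tool->wheel [ 0.04539067  0.07785448 -0.10637952] tool->btn [ 0.02276123 -0.0330758  -0.10037952]
```

```bash
python3 -m creep '[[[0.31,0.66,0],[0,0,0]],[[0.31,0.66,0],[0,0,0]],[[0.31,0.66,-0.3],[0,0,0]],[[0,0,-0.6],[0,0,0]],[[0,0,-0.6],[0,0,0]],[[0,0,-0.5],[0,0,0]],[[0,0,-0.2],[0,0,0]],[[0,0,0],[0,0,0]]]'; python3 -c "
from h import *
o=get_obs();print(o['tcp_pos'],o['ft_force'])"
```

```text
t: 3.15
tcp_pos: [0.4901, 0.0153, 0.2146]
ee_rot: [0.778, 0.628, -0.0, -0.0]
ft_force: [0.5, 0.4, -0.3]
grip_width: 0.0006
grip_force: 0.0
[0.4901156  0.01533535 0.21462019] [ 0.50789846  0.40467595 -0.30027166]
```

```bash
python3 -m creep '[[[0.02,0.05,-0.1],[0,0,0]],[[0,0,-0.1],[0,0,0]],[[0,0,-0.05],[0,0,0]],[[0,0,-0.05],[0,0,0]],[[0,0,-0.025],[0,0,0]],[[0,0,-0.025],[0,0,0]],[[0,0,0],[0,0,0]],[[0,0,0],[0,0,0]]]'
```

```text
t: 4.15
tcp_pos: [0.491, 0.0179, 0.2007]
ee_rot: [0.778, 0.628, 0.0, 0.0]
ft_force: [-0.8, 0.4, 0.8]
grip_width: 0.0004
grip_force: 0.0
```

```bash
python3 -m creep '[[[0,0,-0.01],[0,0,0]],[[0,0,-0.01],[0,0,0]],[[0,0,0],[0,0,0]],[[0,0,0],[0,0,0]],[[0,0,0],[0,0,0]],[[0,0,0],[0,0,0]],[[0,0,0],[0,0,0]],[[0,0,0],[0,0,0]]]'
```

```text
t: 5.15
tcp_pos: [0.4911, 0.0179, 0.2001]
ee_rot: [0.778, 0.628, 0.0, 0.0]
ft_force: [-1.2, 0.8, 6.0]
grip_width: 0.0002
grip_force: 2.8
```

Contact is at 6 N and z = 0.200, as expected. Now I'll stroke along the unit's +x.

```bash
python3 -m creep '[[[0.04,-0.008,-0.005],[0,0,0]],[[0.05,-0.01,0],[0,0,0]],[[0.05,-0.01,0],[0,0,0]],[[0.05,-0.01,0],[0,0,0]],[[0.05,-0.01,0],[0,0,0]],[[0.05,-0.01,0],[0,0,0]],[[0.04,-0.008,0],[0,0,0]],[[0,0,0],[0,0,0]]]'; python3 - <<'E'
from h import *
a=snap("side");w=snap("wrist")
A=cv2.resize(a["frame"][143:243,285:370],(340,400),interpolation=cv2.INTER_CUBIC)
B=cv2.resize(w["frame"][150:330,220:420],(444,400),interpolation=cv2.INTER_CUBIC)
cv2.imwrite("pics/s2.png",np.hstack([A,B])[:,:,::-1])
E
```

```text
t: 6.15
tcp_pos: [0.5048, 0.0152, 0.1998]
ee_rot: [0.778, 0.628, 0.0, 0.001]
ft_force: [1.9, 0.0, 5.0]
grip_width: 0.0
grip_force: 2.4
```

View pics/s2.png

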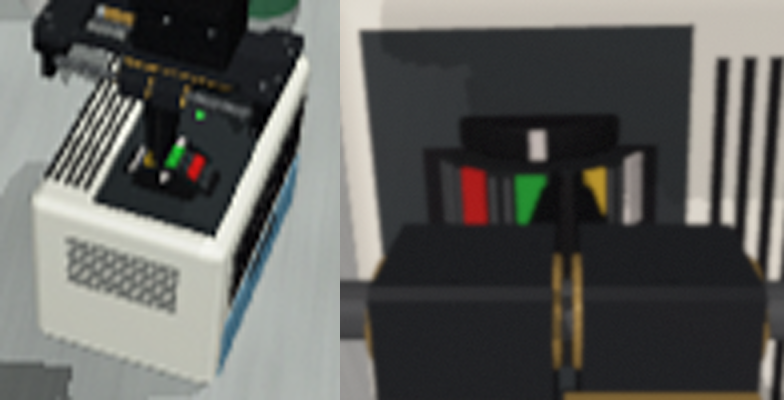

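The green mark is nearly at the pointer and the force has turned to +x, so the detent is now pulling towards green. I'll finish the stroke and lift.

```bash
python3 -m creep '[[[0.04,-0.008,0],[0,0,0]],[[0.04,-0.008,0],[0,0,0]],[[0,0,0],[0,0,0]],[[0,0,0.05],[0,0,0]],[[0,0,0.3],[0,0,0]],[[0,0,0.8],[0,0,0]],[[0,-0.5,1],[0,0,0]],[[0,-1,0.3],[0,0,0]]]'; python3 -m creep '[[[-0.2,-0.9,0],[0,0,0]],[[-0.3,-0.4,0],[0,0,0]],[[-0.2,0,0],[0,0,0]],[[0,0,0],[0,0,0]],[[0,0,0],[0,0,0]],[[0,0,0],[0,0,0]],[[0,0,0],[0,0,0]],[[0,0,0],[0,0,0]]]';  python3 - <<'E'
from h import *
o=get_obs();print(o["tcp_pos"])
w=snap("wrist","w3.png");import pickle;pickle.dump((w,o),open("w.pkl","wb"))
E
```

```text
t: 7.25
tcp_pos: [0.5079, -0.0454, 0.3007]
ee_rot: [0.777, 0.629, 0.001, 0.002]
ft_force: [0.8, -0.4, -0.3]
grip_width: 0.0006
grip_force: 0.0
t: 8.25
tcp_pos: [0.4795, -0.0973, 0.2976]
ee_rot: [0.778, 0.628, 0.0, 0.0]
ft_force: [-1.2, 0.2, 0.1]
grip_width: 0.0004
grip_force: 0.0
[ 0.47953207 -0.0972704   0.29760168]
```

View pics/w3.png

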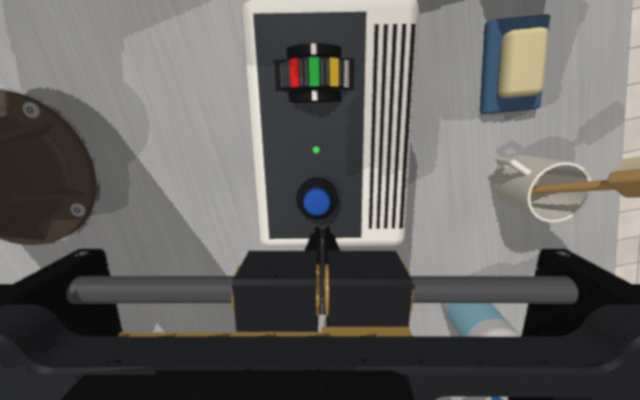

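The green mark at (314,71) now sits between the pointers at (314,48) and (315,96), so the wheel is on green. The button is at (316,201).

```bash
python3 - <<'E'
from h import *
import pickle
f,o=pickle.load(open("w.pkl","rb"))
h=cv2.cvtColor(f["frame"][180:225,295:340],cv2.COLOR_RGB2HSV)
m=cv2.inRange(h,(105,120,60),(130,255,255));c=cv2.moments(m,True)
u,v=c["m10"]/c["m00"]+295,c["m01"]/c["m00"]+180
b=onz(f,u,v,.202);print(u,v,b,(b-o["tcp_pos"])/.04)
w=(onz(f,314,48,.196)+onz(f,315,96,.196))/2;print(w,w-b)
E
```

```text
316.29017160686425 201.07176287051482 [ 0.47662172 -0.09543412  0.202     ] [-0.07275873  0.04590699 -2.39004202]
[0.49951495 0.01589706 0.196     ] [ 0.02289323  0.11133118 -0.006     ]
```

```bash
python3 -m creep '[[[-0.075,0.01,-0.4],[0,0,0]],[[0,0,-0.6],[0,0,0]],[[0,0,-0.6],[0,0,0]],[[0,0,-0.4],[0,0,0]],[[0,0,-0.2],[0,0,0]],[[0,0,-0.08],[0,0,0]],[[0,0,0],[0,0,0]],[[0,0,0],[0,0,0]]]'
```

```text
t: 9.3
tcp_pos: [0.4766, -0.097, 0.2069]
ee_rot: [0.778, 0.628, 0.0, 0.0]
ft_force: [0.0, -0.3, 0.5]
grip_width: 0.0004
grip_force: 0.0
```

```bash
python3 -m creep '[[[0,0,-0.07],[0,0,0]],[[0,0,-0.06],[0,0,0]],[[0,0,-0.05],[0,0,0]],[[0,0,-0.04],[0,0,0]],[[0,0,-0.03],[0,0,0]],[[0,0,-0.02],[0,0,0]],[[0,0,0],[0,0,0]],[[0,0,0],[0,0,0]]]'
```

```text
t: 10.3
tcp_pos: [0.4765, -0.097, 0.1962]
ee_rot: [0.778, 0.628, 0.0, 0.0]
ft_force: [-2.0, 0.9, 9.9]
grip_width: 0.0008
grip_force: 4.8
```

The reading is 9.9 N at z = 0.196, above the 5 N needed for full travel, so the button is on its stop. I'll give it one small extra push, then let go.

```bash
python3 -m creep '[[[0,0,-0.01],[0,0,0]],[[0,0,-0.005],[0,0,0]],[[0,0,0],[0,0,0]],[[0,0,0],[0,0,0]],[[0,0,0],[0,0,0]],[[0,0,0],[0,0,0]],[[0,0,0],[0,0,0]],[[0,0,0],[0,0,0]]]'; python3 -m creep '[[[0,0,0.1],[0,0,0]],[[0,0,0.2],[0,0,0]],[[0,0,0.6],[0,0,0]],[[0,0,0.8],[0,0,0]],[[0,-0.4,0.8],[0,0,0]],[[-0.3,-0.8,0.3],[0,0,0]],[[-0.3,-0.8,0],[0,0,0]],[[0,0,0],[0,0,0]]]'; python3 -m creep '[[[-0.3,-0.8,0],[0,0,0]],[[0,0,0],[0,0,0]],[[0,0,0],[0,0,0]],[[0,0,0],[0,0,0]],[[0,0,0],[0,0,0]],[[0,0,0],[0,0,0]],[[0,0,0],[0,0,0]],[[0,0,0],[0,0,0]]]'; python3 - <<'E'
from h import *
a=snap("side");s=snap("scene")
A=cv2.resize(a["frame"][143:243,285:370],(340,400),interpolation=cv2.INTER_CUBIC)
B=cv2.resize(s["frame"][155:250,245:355],(440,400),interpolation=cv2.INTER_CUBIC)
cv2.imwrite("pics/s4.png",np.hstack([A,B])[:,:,::-1])
E
```

```text
t: 11.3
tcp_pos: [0.4766, -0.097, 0.1961]
ee_rot: [0.778, 0.628, 0.0, 0.001]
ft_force: [-3.9, 1.3, 15.6]
grip_width: 0.001
grip_force: 7.8
t: 12.3
tcp_pos: [0.4518, -0.1783, 0.3072]
ee_rot: [0.779, 0.627, -0.0, -0.0]
ft_force: [0.8, -0.6, -0.5]
grip_width: 0.0004
grip_force: 0.0
t: 13.3
tcp_pos: [0.4404, -0.2089, 0.3071]
ee_rot: [0.778, 0.628, 0.0, 0.0]
ft_force: [-0.5, 0.2, -0.2]
grip_width: 0.0004
grip_force: 0.0
```

View pics/s4.png

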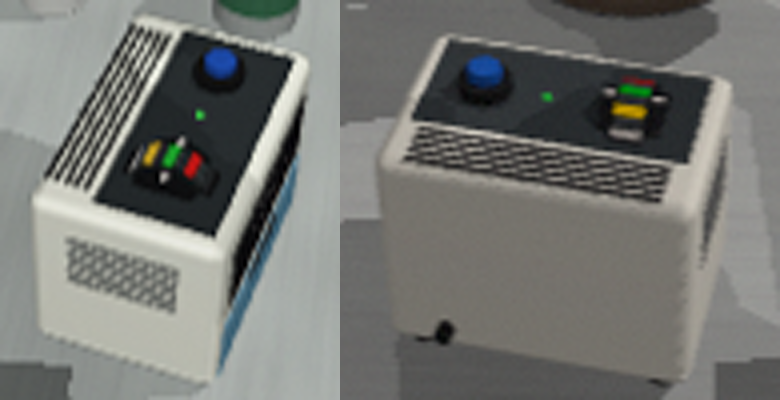

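Both crops show green between the pointers, at (172,155) in the side view and (637,92) in the scene view. The button is back up and the box has not moved, so I'm handing the job in.

```bash
python3 -c "
from rig import close_job
print(close_job())"
```

```text
the job is handed in; nothing more can be done
None
```

The thumbwheel is clicked to green between the pointers, the start button was then pressed fully in and released, the dehumidifier looked unmoved in the final pictures, and the job was handed in at about 13 s.

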